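Set out a jar and the comb on the narrow ledge

ROBOT

A 6-joint arm with a two-finger parallel gripper is mounted at the origin on the work surface. World frame = base frame: x ahead of the robot, y to its left, z up, the work surface at z = 0. Lengths are in m, angles in rad, forces in N, time in s.
With the tool pointing down it reaches from about 0.35 to 0.775 m from the base axis. Payload 7.3 kg.
Tool frame: the origin (TCP) lies at the very end of the fingers, on their centre line; the grasp point (between the pads) lies 19 mm behind it; z points along the fingers, x is the direction in which the jaws open and shut, and the axes are right-handed (so a half turn about z gives the same grasp; the last joint's range is limited). The gripper opens to 92 mm and grips with 3 to 60 N. Pads are 19 mm wide; open, the fingers measure 130 mm over their backs; the gripper's body (75 mm by 190 mm) begins 47 mm behind the grasp point.
Start: joints at [-1.265, 0.342, 1.524, -0, 1.275, -0.146], TCP at [0.229, -0.472, 0.227] pointing down, gripper open.
Joint ranges: [-2.53, 2.53], [-0.77, 2.02], [0.04, 2.7], [-1, 4.14], [0.28, 2.66], [-3.11, 3.11]. Speed limits (rad/s): [2.57, 2.57, 3.14, 3.14, 3.14, 3.14].

INTERFACE

Orientations are given as [roll, pitch, yaw] about the fixed x, y, z axes, in that order (R = Rz(yaw) Ry(pitch) Rx(roll)).
In Python, from cell import robot, read_camera, nets gives the robot as it stands. The module is installed in compiled form; this text tells all that it offers.
- The arm moves only by the tool carry_out, never from a script. Its arguments are lists of equal length, an entry for each row: "translation": the shift along the tool's x, y, z in m, a list of three; "turn": the turn, a rotation vector about the tool's x, y, z in rad, a list of three; "gripper": the gripper's target within -1 to 1 (shut at 1, half-way at 0, fully open at -1). A call has 1 to 10 rows; each row shifts and turns the commanded pose from where the row before left it, along the tool's axes as they then stand; what a row does not reach is not made up. A row lasts 1/10 s, in which the tool goes at most 50 mm and 8.59 degrees, less where a joint would pass 70% of its speed; a pose out of reach is approached as far as the arm can. A call with a gripper value outside its range is refused whole. The fingers move at their own pace and stop on an object; "squeeze" is the grip in N (left out, the last holds). Time passes only in rows, so rows that do not move let the fingers close. It gives the time, the measured TCP pose, the force and the opening at its end, in the units of the state.
- robot.observe(): the state, without advancing time (a new reading comes with each control period).
- read_camera(name): name is "scene" or "top" or "wrist"; returns a dict with "img" (384x512x3 uint8, red, green, blue), "fx", "fy", "cx", "cy" (pixels), "world_from_camera" (4x4, takes a point from camera to world coordinates). Camera axes: x right, y down, z forward; pixel columns grow to the right and rows downward; lengths in m; the calibration is good to about 2 mm. A picture is of the moment at which its call begins. There is no depth.
- robot.hand_in(): hands the job in, once; it reports no verdict.
Trained networks look in a picture, given as the dict that the camera call returned (one of the last four; its "shot" number tells which), for a name from the list of things; names that differ only in an ending like _2 or _b are one class to them, and where a whole thing is asked for, a point or a joint stands for the part that bears it (a point fixed in the world has none). Each returns a list of dicts, best first, with "score" (0 to 1); they miss things now and then, are a little off and sometimes report something else, mostly with a low value. They report only what shows in the picture. A call takes as long as a camera call.
- nets.regions_of(picture, name): "region" (384x512 bool, what is visible of it) and "pixel" ([column, row] in pixels, amid what is visible of it).
- nets.tip_of(picture, name): "pixel" ([column, row] in pixels: a listed point, or the origin of a listed thing).
The state is a dict: "time": time; "qpos": joint angles; "qvel": joint speeds; "joint_efforts": joint torques, N m; "tool_pos": TCP position; "tool_rot": TCP orientation; "contact_force": force on the tool from outside, world axes, zero at the start; "torque": the same for the moment, N m; "opening": finger opening in m.
Only numpy, scipy, OpenCV 4.12 (cv2) and the standard library are available. Lean on these libraries where they do the work, as an engineer would, in place of code of your own. Each camera call takes 0.05 s, during which the arm holds its last target. There are 200 camera calls.

TASK

Turn the turntable until the green jar faces the narrow walnut ledge and let it stand there a moment, then slide that jar, upright and never lifted, off the turntable and along the middle of the ledge until it meets the stop at the far end. Then pick up the black comb and lay it (don't drop it) flat along the middle of the ledge between jar and turntable, wholly on the ledge, with its handle end towards the turntable. Leave the other two jars standing on the turntable and do not disturb the tin, the votive holder or the cufflink trays.

Things in the scene. Friction and masses are not known exactly. Their poses are not given: they have to be found in the camera images.
- turntable: Fixed aluminium foot of the turntable. Origin: on the turntable's vertical axis, at dresser-top height (z = 0).
- platter (a joint): Turning angle of the pale round acrylic platter (diameter 210, level top 45 above the dresser, no rim), rad, positive counter-clockwise seen from above; it turns freely to -6.3 and 6.3 with light friction and stays where left.
- peg0 (a point): Top centre of one of three upright brass pegs on the platter (diameter 10, 26 tall, tops 71 above the dresser), 92 from the axis, 120 degrees apart; fixed to the platter, for turning it.
- peg1 (a point): Top centre of one of three upright brass pegs on the platter (diameter 10, 26 tall, tops 71 above the dresser), 92 from the axis, 120 degrees apart; fixed to the platter, for turning it.
- peg2 (a point): Top centre of one of three upright brass pegs on the platter (diameter 10, 26 tall, tops 71 above the dresser), 92 from the axis, 120 degrees apart; fixed to the platter, for turning it.
- ledge: Fixed narrow walnut ledge on two posts, feet 60 wide. Origin: on the turntable axis, at dresser-top height; x runs out level along the ledge's middle, z up. 32 wide (y -16 to 16), level top at z = 43.5 (1.5 below the platter top), from x = 108 (3 beyond the platter's edge) to the face of the end stop at x = 320; stop 6 thick, 12 tall.
- jar_green: Green cosmetic jar with a white lid: upright cylinder, diameter 44, 42 tall, about 60 g. Origin: centre of its underside. It starts about 60 from the turntable's axis.
- jar_amber: Amber cosmetic jar with a black lid, same size; origin: centre of its underside. Stays on the turntable.
- jar_white: White cosmetic jar with an aluminium lid, same size; origin: centre of its underside. Stays on the turntable.
- comb: Black plastic handle comb, 120 long (x), 28 wide (y), 7 thick, about 30 g, lying flat on the dresser. Origin: centre of its underside. The solid handle (46 long, brass dot near its end) is at -x, the teeth at +x pointing to -y, the spine along +y. Can be gripped across its width at the middle.
- comb_handle (a point): Point in the comb's handle, 15 from the handle's end (comb x = -45, y = 0), mid-thickness.
- tin: Round aluminium tin, diameter 62, 24 tall; origin: centre of underside. Bystander.
- votive: Blue glass votive holder, diameter 60, 55 tall; origin: centre of underside. Bystander.
- tray_a: White ceramic cufflink tray, 75 x 100, 16 tall; origin: centre of underside. Bystander.
- tray_b: Blue ceramic cufflink tray, 75 x 100, 16 tall; origin: centre of underside. Bystander.

How it is judged:
By the outcome, as a careful person would: the job done as asked, in the order asked, and still so for the second after the job is handed in, with the robot touching nothing.
It also fails if it takes over 72 s, if anything falls off the work surface, if the arm or the gripper's body presses on something with over 40 N, if the wrist force passes 120 N, or if a joint passes its speed limit or range.

## Working session

There is one attempt and no reset: what is moved stays moved. The work goes in short steps, Python scripts to look and compute and a tool call to move; the robot and the scene stay as the last step left them, time stands still between calls to the robot, and variables do not carry over. Pictures are saved under pics/ and viewed, about 8 in all and at most 12, crops included, and the job is handed in when it is done.

Besides the shell and the picture viewer there is one more tool, called after ">>>" as name(argument=value, ...), one argument or row to a line, values as JSON. carry_out: Moves the arm, as the interface text tells. Its arguments: {"type":"object","properties":{"translation":{"type":"array","items":{"type":"array","items":{"type":"number"}}},"turn":{"type":"array","items":{"type":"array","items":{"type":"number"}}},"gripper":{"type":"array","items":{"type":"number"}},"squeeze":{"type":"number"}},"required":["translation","turn","gripper"]}

```bash
mkdir -p pics
cat > h.py <<'E'
import numpy as np, cv2
from cell import robot, read_camera, nets
from scipy.spatial.transform import Rotation as R
def ray(p,px,z):
    T=np.array(p["world_from_camera"]); d=T[:3,:3]@[(px[0]-p["cx"])/p["fx"],(px[1]-p["cy"])/p["fy"],1]
    o=T[:3,3]; return (o+d*(z-o[2])/d[2])
def proj(p,P):
    T=np.linalg.inv(np.array(p["world_from_camera"])); c=T[:3,:3]@np.array(P)+T[:3,3]
    return [p["fx"]*c[0]/c[2]+p["cx"],p["fy"]*c[1]/c[2]+p["cy"]]
def save(p,n): cv2.imwrite("pics/"+n,p["img"][:,:,::-1])
E
python3 - <<'E'
from h import *
Z=dict(turntable=0,peg0=.071,ledge=0,jar_green=.045,jar_amber=.045,jar_white=.045,comb=0,comb_handle=.0035,tin=0,votive=0,tray_a=0)
ims=[]
for c in("top","scene"):
    p=read_camera(c); save(p,c+"0.png")
    print(c,np.round(np.array(p["world_from_camera"])[:3,3],3))
    for n,z in Z.items():
        for t in nets.tip_of(p,n)[:4]: print(n,np.round(t["score"],2),np.round(t["pixel"]),np.round(ray(p,t["pixel"],z),3))
s=robot.observe();print(s)
E
```

```text
top [ 0.423 -0.037  0.932]
turntable 0.91 [190. 190.] [0.574 0.147 0.   ]
peg0 0.86 [160. 216.] [0.498 0.206 0.071]
peg0 0.76 [219. 185.] [0.576 0.063 0.071]
peg0 0.66 [371. 212.] [ 0.51  -0.313  0.071]
peg0 0.56 [166. 153.] [0.659 0.198 0.071]
jar_green 0.74 [163. 189.] [0.571 0.209 0.045]
jar_amber 0.52 [201. 205.] [0.528 0.109 0.045]
jar_white 0.8 [198. 167.] [0.628 0.12  0.045]
jar_white 0.49 [129. 270.] [0.367 0.285 0.045]
comb 0.61 [369. 197.] [ 0.557 -0.332  0.   ]
comb_handle 0.88 [372. 213.] [ 0.514 -0.336  0.003]
tin 0.96 [252. 262.] [ 0.387 -0.021  0.   ]
votive 0.9 [134. 270.] [0.364 0.288 0.   ]
votive 0.45 [219. 187.] [0.584 0.069 0.   ]
tray_a 0.77 [214. 122.] [0.766 0.089 0.   ]
tray_a 0.76 [382. 139.] [ 0.719 -0.375  0.   ]
scene [ 1.115 -0.445  1.084]
turntable 0.57 [313. 188.] [0.583 0.152 0.   ]
turntable 0.24 [340. 246.] [0.77  0.088 0.   ]
peg0 0.93 [348. 182.] [0.659 0.203 0.071]
peg0 0.73 [289. 186.] [0.574 0.065 0.071]
peg0 0.73 [310. 146.] [0.498 0.204 0.071]
peg0 0.68 [165. 272.] [ 0.601 -0.335  0.071]
jar_green 0.77 [330. 165.] [0.571 0.221 0.045]
jar_gree
[... 455 characters left out ...]
_a 0.74 [343. 248.] [0.78 0.09 0.  ]
{'time': 1.2, 'qpos': array([-1.26501585e+00,  3.42015764e-01,  1.52410682e+00, -2.19807998e-05,
        1.27539789e+00, -1.45962213e-01]), 'qvel': array([ 0.00152655,  0.00013915,  0.00016783, -0.00061054,  0.00012321,
       -0.0005526 ]), 'joint_efforts': array([ 3.32325173e-03, -4.31127942e+01, -2.44479901e+01,  7.19122030e-02,
        4.87038447e-02, -2.47245646e-05]), 'tool_pos': array([ 0.2292169 , -0.47233557,  0.22672993]), 'tool_rot': array([ 3.14156135e+00, -6.83507695e-05, -1.11904723e+00]), 'contact_force': array([-0.19326144, -0.03761699, -0.50543361]), 'torque': array([-0.02815031, -0.00659036,  0.00912066]), 'opening': 0.09146720476025962}
```

View pics/top0.png

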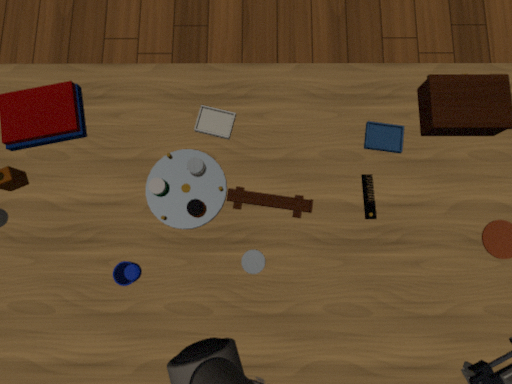

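View pics/scene0.png

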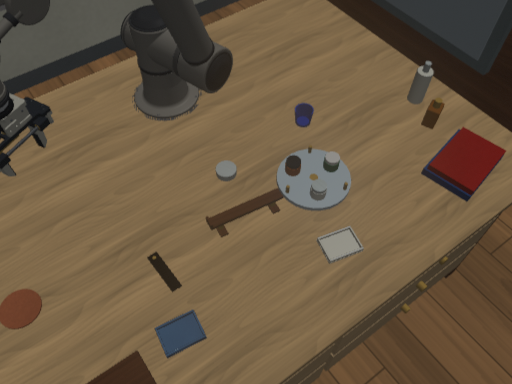

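Top view: platter at about (186,189), green jar (160,187) on the far side from the ledge, which runs from (228,195) to (312,206); comb at (369,197). The scene view agrees. Peg triples give the axis; next I fit the ledge direction.

Run:
```python
from h import *
for c in("top","scene"):
    p=read_camera(c)
    P=[ray(p,t["pixel"],.071)[:2] for t in nets.tip_of(p,"peg0") if t["score"]>.5]
    P=[q for q in P if q[1]>0]
    print(c,np.round(P,4),np.mean(P,0) if len(P)==3 else "")
    for n in("ledge","platter"):
        r=nets.regions_of(p,n)
        if not r: print(n,"none"); continue
        m=r[0]["region"].astype(np.uint8); print(n,r[0]["score"],m.sum())
        vu=np.argwhere(m); W=np.array([ray(p,[u,v],.0435 if n=="ledge" else .045)[:2] for v,u in vu])
        if n=="platter": print(W.min(0),W.max(0),(W.min(0)+W.max(0))/2); continue
        mu=W.mean(0); e=np.linalg.svd(W-mu)[2][0]; e*=-np.sign(e[1]); s=(W-mu)@e; 
        print("mu",mu,"ang",np.degrees(np.arctan2(e[1],e[0])),"ends",mu+e*s.min(),mu+e*s.max())
```

```text
top [[0.6594 0.1995]
 [0.4937 0.2062]
 [0.3673 0.2746]
 [0.5761 0.0668]] 
ledge 0.6 1221
mu [ 0.5429213  -0.06240914] ang -97.66435553372703 ends [0.55717734 0.04352712] [ 0.52812574 -0.17235453]
platter 0.85 4059
[0.4708646  0.04680035] [0.67421501 0.25290162] [0.5725398  0.14985098]
scene [[0.6673 0.196 ]
 [0.4939 0.2103]
 [0.5787 0.0597]] [0.57998606 0.1553255 ]
ledge 0.88 1173
mu [ 0.55347779 -0.06990752] ang -97.37685340805012 ends [0.56816344 0.04352449] [ 0.53989132 -0.17484946]
platter 0.93 2713
[0.47581928 0.04064119] [0.68553798 0.25384137] [0.58067863 0.14724128]
```

>>> carry_out(
  translation=[
    [-0.031,-0.0335,-0.003],
    [-0.031,-0.0335,-0.003],
    [-0.031,-0.0335,-0.003],
    [-0.031,-0.0335,-0.003],
    [-0.031,-0.0335,-0.003],
    [-0.031,-0.0335,-0.003],
    [-0.031,-0.0335,-0.003],
    [-0.031,-0.0335,-0.003],
  ],
  turn=[
    [0,0,0],
    [0,0,0],
    [0,0,0],
    [0,0,0],
    [0,0,0],
    [0,0,0],
    [0,0,0],
    [0,0,0],
  ],
  gripper=[0,0,0,0,0,0,0,0],
  squeeze=15,
)

```text
time: 2.4
tool_pos: [0.3624, -0.1305, 0.2512]
tool_rot: [-3.141, -0.001, -1.119]
contact_force: [1.2, -0.2, 0.1]
opening: 0.0464
```

>>> carry_out(
  translation=[
    [-0.031,-0.0335,0],
    [-0.031,-0.0335,0],
    [-0.031,-0.0335,0],
    [-0.031,-0.0335,0],
    [-0.031,-0.0335,0],
    [-0.031,-0.0335,0],
    [-0.031,-0.0335,0],
    [-0.031,-0.0335,0],
  ],
  turn=[
    [0,0,0],
    [0,0,0],
    [0,0,0],
    [0,0,0],
    [0,0,0],
    [0,0,0],
    [0,0,0],
    [0,0,0],
  ],
  gripper=[0,0,0,0,0,0,0,0],
)

```text
time: 3.2
tool_pos: [0.4953, 0.2099, 0.2508]
tool_rot: [-3.141, -0.0, -1.119]
contact_force: [0.2, -1.6, -0.1]
opening: 0.0459
```

>>> carry_out(
  translation=[
    [0,0,0],
    [0,0,0],
    [0,0,0],
    [0,0,0],
    [0,0,0],
    [0,0,0],
    [0,0,0],
    [0,0,0],
  ],
  turn=[
    [0,0,0.147],
    [0,0,0.147],
    [0,0,0.147],
    [0,0,0.147],
    [0,0,0.147],
    [0,0,0.147],
    [0,0,0.147],
    [0,0,0],
  ],
  gripper=[0,0,0,0,0,0,0,0],
)

```text
time: 4.0
tool_pos: [0.4949, 0.2079, 0.2506]
tool_rot: [3.142, -0.0, -2.149]
contact_force: [-0.0, 0.3, 0.0]
opening: 0.0458
```

```bash
cat >> h.py <<'E'
def to(P,yaw=None,o=None):
    "tool-frame translation to world point P; turn about tool z to yaw"
    o=o or robot.observe(); r=R.from_euler("xyz",o["tool_rot"])
    d=r.inv().apply(np.array(P)-o["tool_pos"])
    return np.round(d,4), None if yaw is None else round(-((yaw-o["tool_rot"][2]+np.pi)%(2*np.pi)-np.pi),4)
def st():
    o=robot.observe(); print("t",round(o["time"],2),"pos",np.round(o["tool_pos"],4),"rot",np.round(o["tool_rot"],3),"F",np.round(o["contact_force"],1),"op",round(o["opening"],4),"q",np.round(o["qpos"],2)); return o
E
python3 - <<'E'
from h import *
st()
p=read_camera("wrist"); save(p,"w1.png"); print(np.array(p["world_from_camera"]).round(3))
P=[]
for n,z in dict(turntable=0,peg0=.071,jar_green=.045,jar_amber=.045,jar_white=.045).items():
    for t in nets.tip_of(p,n)[:4]: print(n,round(t["score"],2),np.round(t["pixel"]),np.round(ray(p,t["pixel"],z),4))
E
```

```text
t 4.0 pos [0.4949 0.2079 0.2506] rot [ 3.142 -0.    -2.149] F [-0.   0.3  0. ] op 0.0458 q [ 0.25  0.35  1.45 -0.    1.35  2.4 ]
[[-0.548 -0.805 -0.227  0.555]
 [-0.837  0.527  0.148  0.168]
 [ 0.     0.271 -0.963  0.409]
 [ 0.     0.     0.     1.   ]]
turntable 0.78 [254.  95.] [0.5754 0.1532 0.    ]
peg0 0.64 [256. 177.] [0.4922 0.2057 0.071 ]
peg0 0.57 [328.  45.] [0.5704 0.0616 0.071 ]
peg0 0.55 [181.  50.] [0.6533 0.1961 0.071 ]
jar_green 0.98 [214. 123.] [0.5728 0.2136 0.045 ]
jar_amber 0.76 [300. 118.] [0.5197 0.1227 0.045 ]
jar_white 0.69 [254.  38.] [0.6244 0.1211 0.045 ]
```

View pics/w1.png

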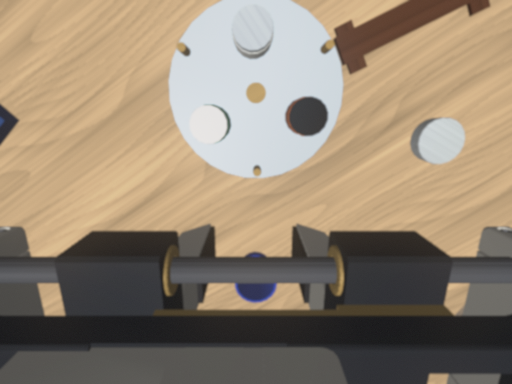

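Wrist view: peg at about (257,170) between green (210,123) and amber (307,116) jars, clear of both. Descending on that peg and gripping it.

>>> carry_out(
  translation=[
    [0.002,-0.005,0.038],
    [0,0,0.04],
    [0,0,0.04],
    [0,0,0.04],
    [0,0,0.04],
    [0,0,0],
    [0,0,0],
    [0,0,0],
    [0,0,0],
    [0,0,0],
  ],
  turn=[
    [0,0,0],
    [0,0,0],
    [0,0,0],
    [0,0,0],
    [0,0,0],
    [0,0,0],
    [0,0,0],
    [0,0,0],
    [0,0,0],
    [0,0,0],
  ],
  gripper=[0,0,0,0,0,0,1,1,1,1],
  squeeze=15,
)

```text
time: 5.3
tool_pos: [0.4988, 0.2037, 0.0543]
tool_rot: [-3.14, 0.002, -2.148]
contact_force: [-0.1, -0.0, -0.2]
opening: 0.0184
```

Run:
```python
from h import *
o=st()
p=read_camera("top")
J={}
for n in ("jar_green","jar_amber","jar_white"):
    for t in nets.tip_of(p,n)[:1]: print(n,round(t["score"],2),np.round(ray(p,t["pixel"],.045),4))
g=o["tool_pos"][:2]-np.array([.5755,.1545]); print(np.linalg.norm(g),np.degrees(np.arctan2(g[1],g[0])))
```

```text
t 5.3 pos [0.4988 0.2037 0.0543] rot [-3.140e+00  2.000e-03 -2.148e+00] F [-0.1 -0.  -0.2] op 0.0184 q [ 0.25  0.56  1.7  -0.    0.87  2.39]
jar_green 0.59 [0.5702 0.2142 0.045 ]
jar_amber 0.59 [0.5181 0.1133 0.045 ]
jar_white 0.82 [0.6281 0.1227 0.045 ]
0.0911427659679062 147.29495038872915
```

>>> carry_out(
  translation=[
    [0,0,0],
    [0,0,0],
    [0,0,0],
    [0.0032,-0.0001,0],
    [0.0064,-0.0002,0],
    [0.0096,-0.0005,0],
    [0.0128,-0.0009,0],
    [0.0128,-0.0009,0],
    [0.0128,-0.0009,0],
    [0.0128,-0.0009,0],
  ],
  turn=[
    [0,0,0],
    [0,0,0],
    [0,0,0],
    [0,0,-0.0349],
    [0,0,-0.0698],
    [0,0,-0.1047],
    [0,0,-0.1396],
    [0,0,-0.1396],
    [0,0,-0.1396],
    [0,0,-0.1396],
  ],
  gripper=[1,1,1,1,1,1,1,1,1,1],
)

```text
time: 6.5
tool_pos: [0.4838, 0.1357, 0.0535]
tool_rot: [3.14, 0.0, -1.374]
contact_force: [-2.8, 0.2, 9.5]
opening: 0.0092
```

>>> carry_out(
  translation=[
    [0.0128,-0.0009,-0.001],
    [0.0128,-0.0009,0],
    [0.0128,-0.0009,0],
    [0.0128,-0.0009,0],
    [0.0128,-0.0009,0],
    [0.0128,-0.0009,0],
  ],
  turn=[
    [0,0,-0.1396],
    [0,0,-0.1396],
    [0,0,-0.1396],
    [0,0,-0.1396],
    [0,0,-0.1396],
    [0,0,-0.1396],
  ],
  gripper=[1,1,1,1,1,1],
)

```text
time: 7.1
tool_pos: [0.5259, 0.0728, 0.0536]
tool_rot: [3.137, 0.003, -0.536]
contact_force: [-5.4, -6.3, 3.7]
opening: 0.0093
```

>>> carry_out(
  translation=[
    [0.0128,-0.0009,0],
    [0.0128,-0.0009,0],
    [0.0128,-0.0009,0],
    [0.0128,-0.0009,0],
    [0.0128,-0.0009,0],
    [0.0128,-0.0009,0],
    [0.0128,-0.0009,0],
    [0.0096,-0.0005,0],
    [0.0064,-0.0002,0],
    [0.0032,-0.0001,0],
  ],
  turn=[
    [0,0,-0.1396],
    [0,0,-0.1396],
    [0,0,-0.1396],
    [0,0,-0.1396],
    [0,0,-0.1396],
    [0,0,-0.1396],
    [0,0,-0.1396],
    [0,0,-0.1047],
    [0,0,-0.0698],
    [0,0,-0.0349],
  ],
  gripper=[1,1,1,1,1,1,1,1,1,1],
)

```text
time: 8.1
tool_pos: [0.6323, 0.0778, 0.0537]
tool_rot: [3.137, -0.001, 0.646]
contact_force: [4.7, -7.8, -2.8]
opening: 0.0092
```

```bash
python3 - <<'E'
from h import *
o=st()
for c in ("top","scene"):
  p=read_camera(c); save(p,c+"2.png")
  for n in ("jar_green","jar_amber","jar_white","turntable"):
    for t in nets.tip_of(p,n)[:1]:
        q=ray(p,t["pixel"],.045 if n[0]=="j" else 0); d=q[:2]-[.5755,.1545]; print(n,round(t["score"],2),np.round(t["pixel"]),np.round(q,4),np.degrees(np.arctan2(d[1],d[0])).round(1),np.linalg.norm(d).round(4))
E
python3 -c "
import cv2;a=cv2.imread('pics/top2.png')[130:250,120:340];b=cv2.imread('pics/scene2.png')[100:260,200:400]
import numpy as np
a=cv2.resize(a,None,fx=2.5,fy=2.5,interpolation=3);b=cv2.resize(b,(375,300),interpolation=3)
cv2.imwrite('pics/c2.png',np.vstack([a,cv2.copyMakeBorder(b,0,0,0,a.shape[1]-375,0)]))"
```

```text
t 8.1 pos [0.6323 0.0778 0.0537] rot [ 3.137e+00 -1.000e-03  6.460e-01] F [ 4.7 -7.8 -2.8] op 0.0092 q [ 0.    0.71  1.4  -0.    1.03 -0.64]
jar_green 0.37 [292. 178.] [0.5453 0.1015 0.045 ] -119.7 0.061
jar_amber 0.64 [330. 187.] [0.6302 0.1672 0.045 ] 13.1 0.0562
turntable 0.8 [312. 187.] [0.5771 0.1518 0.    ] -59.6 0.0031
```

View pics/c2.png

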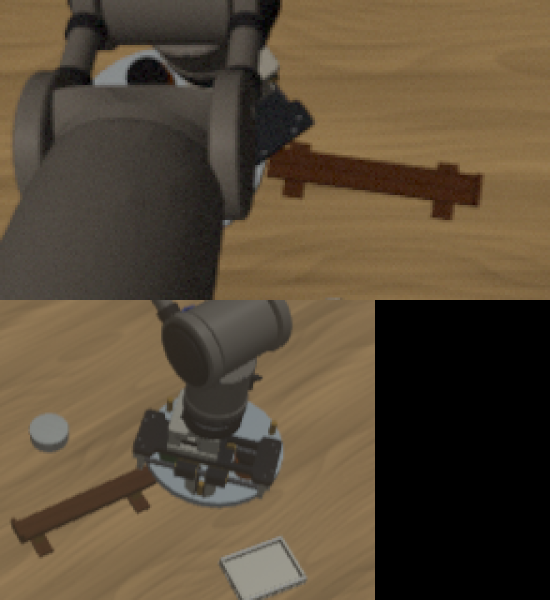

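>>> carry_out(
  translation=[
    [0.0032,-0.0001,0],
    [0.0072,-0.0003,0],
    [0.0032,-0.0001,0],
    [0,0,0],
    [0,0,0],
    [0,0,0],
    [0,0,0],
    [0,0,-0.04],
    [0,0,-0.04],
    [0,0,-0.04],
  ],
  turn=[
    [0,0,-0.0349],
    [0,0,-0.0785],
    [0,0,-0.0349],
    [0,0,0],
    [0,0,0],
    [0,0,0],
    [0,0,0],
    [0,0,0],
    [0,0,0],
    [0,0,0],
  ],
  gripper=[1,1,1,1,0,0,0,0,0,0],
)

```text
time: 9.6
tool_pos: [0.64, 0.0891, 0.1749]
tool_rot: [-3.141, 0.001, 0.793]
contact_force: [0.4, -1.4, 1.2]
opening: 0.0453
```

Run:
```python
from h import *
st()
th=np.radians(-97.5+90)
print(to([.5755,.1545,.30],th))
```

```text
t 9.6 pos [0.64   0.0891 0.1749] rot [-3.141e+00  1.000e-03  7.930e-01] F [ 0.4 -1.4  1.2] op 0.0453 q [ 0.02  0.61  1.23  0.    1.3  -0.77]
(array([ 0.0012, -0.0919, -0.125 ]), np.float64(0.9235))
```

>>> carry_out(
  translation=[
    [-0.0256,-0.0034,-0.031],
    [-0.0256,-0.0034,-0.031],
    [-0.0256,-0.0034,-0.031],
    [-0.0256,-0.0034,-0.031],
  ],
  turn=[
    [0,0,0],
    [0,0,0],
    [0,0,0],
    [0,0,0],
  ],
  gripper=[-0.5,-0.5,-0.5,-0.5],
)

```text
time: 10.0
tool_pos: [0.5577, 0.0253, 0.2989]
tool_rot: [-3.141, 0.0, 0.793]
contact_force: [0.3, 0.0, 0.3]
opening: 0.0679
```

>>> carry_out(
  translation=[
    [0,0,0],
    [0,0,0],
    [0,0,0],
    [0,0,0],
    [0,0,0],
    [0,0,0],
    [0,0,0],
    [0,0,0],
  ],
  turn=[
    [0,0,0.132],
    [0,0,0.132],
    [0,0,0.132],
    [0,0,0.132],
    [0,0,0.132],
    [0,0,0.132],
    [0,0,0.132],
    [0,0,0],
  ],
  gripper=[-0.5,-0.5,-0.5,-0.5,-0.5,-0.5,-0.5,-0.5],
)

```text
time: 10.8
tool_pos: [0.5587, 0.0258, 0.2977]
tool_rot: [-3.142, 0.0, -0.133]
contact_force: [0.4, -0.2, 0.9]
opening: 0.0689
```

Run:
```python
from h import *
st()
p=read_camera("wrist"); save(p,"w3.png")
for n,z in dict(turntable=0,peg0=.071,jar_green=.045,jar_amber=.045,jar_white=.045).items():
    for t in nets.tip_of(p,n)[:4]: print(n,round(t["score"],2),np.round(t["pixel"]),np.round(ray(p,t["pixel"],z),4))
r=nets.regions_of(p,"ledge")
if r:
    m=r[0]["region"]; vu=np.argwhere(m); W=np.array([ray(p,[u,v],.0435)[:2] for v,u in vu]); mu=W.mean(0); e=np.linalg.svd(W-mu)[2][0]; e*=-np.sign(e[1]); print(m.sum(),mu,np.degrees(np.arctan2(e[1],e[0])))
print(proj(p,[.5755,.1545,.045]))
for rr in (.06,.108,.2): print(proj(p,[.5755-.1305*rr,.1545-.9914*rr,.0435]))
```

```text
t 10.8 pos [0.5587 0.0258 0.2977] rot [-3.142  0.    -0.133] F [ 0.4 -0.2  0.9] op 0.0689 q [-0.09  0.36  1.3   0.    1.48  0.04]
peg0 0.89 [189. 101.] [0.4877 0.1257 0.071 ]
peg0 0.84 [308. 118.] [0.6375 0.0838 0.071 ]
jar_green 0.61 [254. 120.] [0.5678 0.091  0.045 ]
jar_amber 0.87 [294.  49.] [0.6313 0.1724 0.045 ]
jar_white 0.56 [214.  44.] [0.529  0.1924 0.045 ]
2588 [ 0.5487529  -0.03613459] -98.23668899397362
[np.float64(253.7316411576096), np.float64(70.09854152794195)]
[np.float64(253.81587474135122), np.float64(116.85973011614779)]
[np.float64(253.8798523069266), np.float64(151.48067913991113)]
[np.float64(253.99180701472324), np.float64(212.06407578422738)]
```

View pics/w3.png

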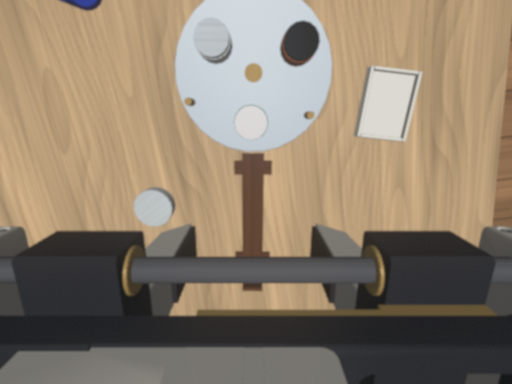

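Wrist view: green jar lid at (251,122), ledge straight down column ≈253 (rows 153–290), hub at (254,73). Nearly aligned; measuring the small residual.

Run:
```python
from h import *
p=read_camera("wrist"); im=p["img"].astype(int)
s=im.sum(2)
L=[];
for v in list(range(178,226,3)):
    row=cv2.GaussianBlur(p["img"],(3,3),0)[v].astype(int).sum(1); t=220
    c=[u for u in range(230,280) if row[u]<t]
    L.append([(min(c)+max(c))/2,v,len(c)])
print(L[::4])
W=np.array([ray(p,l[:2],.0435)[:2] for l in L]); e=np.linalg.svd(W-W.mean(0))[2][0]; e*=-np.sign(e[1]); mu=W.mean(0)
n=np.array([-e[1],e[0]])
print("ledge",mu,np.degrees(np.arctan2(e[1],e[0])), "width",[np.linalg.norm(ray(p,[0,l[1]],.0435)-ray(p,[l[2],l[1]],.0435)) for l in L[::5]])
hub=np.argwhere((im[60:88,238:270,0]-im[60:88,238:270,2])>40); hp=hub.mean(0)[::-1]+[238,60]
H=ray(p,hp,.045)[:2]; print("hub",hp,H,"off line",(H-mu)@n)
w=nets.regions_of(p,"jar_green"); 
lid=(s[95:145,225:280]); print(im[122,251],im[122,225])
m=np.zeros(s.shape,np.uint8); m[100:146,230:274]=((im[100:146,230:274].min(2)>205)).astype(np.uint8)
c,rad=cv2.minEnclosingCircle(np.argwhere(m)[:,::-1].astype(np.float32)); J=ray(p,c,.087)[:2]
print("lid",c,rad,m.sum(),J,"r",np.linalg.norm(J-H),"off",(J-mu)@n,(J-H)@e)
v=np.argwhere(w[0]["region"]); print(v.min(0),v.max(0))
print(to([J[0],J[1],.2]), "yaw for jaws",np.arctan2(e[1],e[0])+np.pi/2)
```

```text
Traceback (most recent call last):
ValueError: min() iterable argument is empty
```

```bash
cat > m.py <<'E'
from h import *
p=read_camera("wrist"); im=cv2.GaussianBlur(p["img"],(3,3),0).astype(int)
print(im[200,225:285:4].tolist()); print(im[122,215:285:5].tolist())
L=[]
for v in range(180,224,3):
    r=im[v,225:285].sum(1).astype(float); t=(r.min()+np.median(r[:10]))/2
    c=np.where(r<t)[0]+225; a,b=c.min(),c.max()
    f=lambda u,d:(r[u-225]-t)/(r[u-225]-r[u-225+d])*d+u
    L.append([(f(a,-1)+f(b,1))/2,v,f(b,1)-f(a,-1)])
W=np.array([ray(p,l[:2],.0435)[:2] for l in L]); e=np.linalg.svd(W-W.mean(0))[2][0]; e*=-np.sign(e[1]); mu=W.mean(0)
n=np.array([-e[1],e[0]])
print("ledge",mu,np.degrees(np.arctan2(e[1],e[0])),"width",[np.linalg.norm(ray(p,[0,l[1]],.0435)-ray(p,[l[2],l[1]],.0435)).round(4) for l in L[::5]])
hub=np.argwhere((im[60:88,238:270,0]-im[60:88,238:270,2])>30); hp=hub.mean(0)[::-1]+[238,60]
H=ray(p,hp,.045)[:2]; print("hub",hp,H,"off line",(H-mu)@n)
sub=im[100:146,230:274]; m=(abs(sub[:,:,0]-sub[:,:,2])<12)&(sub.min(2)>sub[22,22].min()-25)
c,rad=cv2.minEnclosingCircle((np.argwhere(m)[:,::-1]+[230,100]).astype(np.float32)); J=ray(p,c,.087)[:2]
print("lid",c,rad,m.sum(),J,"r",np.linalg.norm(J-H),"off",(J-mu)@n)
print(to([J[0],J[1],.2]),"yaw",np.arctan2(e[1],e[0])+np.pi/2)
E
python3 m.py
```

```text
[[185, 157, 121], [192, 163, 126], [190, 162, 125], [193, 164, 126], [156, 129, 100], [100, 72, 56], [101, 73, 56], [96, 70, 54], [99, 72, 55], [113, 86, 66], [206, 175, 134], [208, 177, 136], [201, 171, 132], [205, 174, 134], [197, 167, 129]]
[[196, 205, 213], [197, 206, 213], [197, 206, 213], [197, 207, 214], [211, 210, 209], [218, 216, 215], [218, 216, 215], [218, 216, 215], [218, 216, 215], [218, 216, 215], [215, 213, 212], [196, 206, 213], [197, 207, 213], [197, 206, 213]]
ledge [ 0.5488621  -0.02643354] -97.62969731843002 width [np.float64(0.0312), np.float64(0.0314), np.float64(0.0314)]
hub [253.076  72.136] [0.57435654 0.15187121] off line 0.0015951801947543013
lid (249.68504333496094, 122.4271011352539) 17.73536491394043 941 [0.56177495 0.08911651] r 0.06400350041938142 off -0.0025430648521519387
(array([-0.0055, -0.0635,  0.0977]), None) yaw -0.13316333913718603
```

>>> carry_out(
  translation=[
    [-0.0014,-0.0317,0.03],
    [-0.0013,-0.0318,0.03],
    [0,0,0.04],
    [0,0,0.04],
    [0,0,0.04],
    [0,0,0.04],
    [0,0,0.0235],
    [0,0,0],
    [0,0,0],
  ],
  turn=[
    [0,0,0],
    [0,0,0],
    [0,0,0],
    [0,0,0],
    [0,0,0],
    [0,0,0],
    [0,0,0],
    [0,0,0],
    [0,0,0],
  ],
  gripper=[-0.5,-0.5,-0.5,-0.5,-0.5,-0.5,-0.5,-0.5,-0.5],
  squeeze=5,
)

```text
time: 12.15
tool_pos: [0.565, 0.0888, 0.0547]
tool_rot: [3.142, -0.0, -0.131]
contact_force: [-0.5, -0.6, 0.7]
opening: 0.0689
```

>>> carry_out(
  translation=[
    [0,0,0],
    [0,0,0],
    [0,0,0],
    [0,0,0],
    [0,0,0],
    [0,0,0],
  ],
  turn=[
    [0,0,0],
    [0,0,0],
    [0,0,0],
    [0,0,0],
    [0,0,0],
    [0,0,0],
  ],
  gripper=[1,1,1,1,1,1],
  squeeze=5,
)

```text
time: 12.75
tool_pos: [0.5651, 0.0888, 0.0551]
tool_rot: [-3.141, -0.001, -0.132]
contact_force: [-1.3, -1.0, 5.8]
opening: 0.0435
```

Run:
```python
from h import *
o=st()
p=read_camera("wrist"); save(p,"w4.png")
e=np.array([-.1328,-.9911]);mu=np.array([.5489,-.0264]);H=np.array([.5744,.1519])
d=o["tool_pos"][:2]; print("s",(d-H)@e,"off",(d-mu)@[.9911,-.1328])
```

```text
t 12.75 pos [0.5651 0.0888 0.0551] rot [-3.141e+00 -1.000e-03 -1.320e-01] F [-1.3 -1.   5.8] op 0.0435 q [ 0.02  0.61  1.6  -0.    0.93  0.15]
s 0.06378557841755547 off 0.000725739741786375
```

View pics/w4.png

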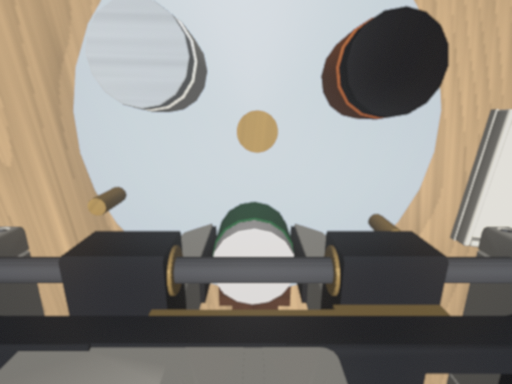

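Green jar is held between pads at (255,262); pegs and other jars clear. Sliding outward, easing down over the 1.5 mm step.

>>> carry_out(
  translation=[
    [-0.0005,0.006,0],
    [0,0.01,0],
    [0,0.012,0],
    [0,0.012,0],
    [0,0.01,0.0005],
    [0,0.01,0.0008],
    [0,0.01,0.0008],
    [0,0,0.0004],
  ],
  turn=[
    [0,0,0],
    [0,0,0],
    [0,0,0],
    [0,0,0],
    [0,0,0],
    [0,0,0],
    [0,0,0],
    [0,0,0],
  ],
  gripper=[1,1,1,1,1,1,1,1],
)

```text
time: 13.6
tool_pos: [0.555, 0.0178, 0.052]
tool_rot: [3.14, -0.001, -0.133]
contact_force: [-1.2, -3.4, 6.9]
opening: 0.0441
```

Run:
```python
from h import *
o=st()
e=np.array([-.1328,-.9911]);mu=np.array([.5489,-.0264]);H=np.array([.5744,.1519])
d=o["tool_pos"][:2]; print("s",(d-H)@e,"off",(d-mu)@[.9911,-.1328])
```

```text
t 13.6 pos [0.555  0.0178 0.052 ] rot [ 3.14e+00 -1.00e-03 -1.33e-01] F [-1.2 -3.4  6.9] op 0.0441 q [-0.11  0.59  1.65 -0.    0.9   0.03]
s 0.1355139206321842 off 0.00015081125476388733
```

>>> carry_out(
  translation=[
    [0,0.01,0],
    [0,0.016,0],
    [0,0.016,0],
    [0,0.018,0],
    [0,0.018,0],
    [0,0.018,0],
    [0,0.018,0],
    [0,0.016,0],
    [0,0.012,0],
    [0,0.005,0],
  ],
  turn=[
    [0,0,0],
    [0,0,0],
    [0,0,0],
    [0,0,0],
    [0,0,0],
    [0,0,0],
    [0,0,0],
    [0,0,0],
    [0,0,0],
    [0,0,0],
  ],
  gripper=[1,1,1,1,1,1,1,1,1,1],
)

```text
time: 14.6
tool_pos: [0.5356, -0.1271, 0.0519]
tool_rot: [-3.141, -0.0, -0.133]
contact_force: [-0.3, 4.5, 7.0]
opening: 0.0437
```

>>> carry_out(
  translation=[
    [0,0.003,0],
    [0,0.003,0],
    [0,0.002,0],
    [0,0,0],
  ],
  turn=[
    [0,0,0],
    [0,0,0],
    [0,0,0],
    [0,0,0],
  ],
  gripper=[1,1,1,1],
)

```text
time: 15.0
tool_pos: [0.5346, -0.1343, 0.0519]
tool_rot: [-3.142, -0.0, -0.132]
contact_force: [0.4, 1.8, 6.1]
opening: 0.0438
```

Run:
```python
from h import *
o=st()
e=np.array([-.1328,-.9911]);mu=np.array([.5489,-.0264]);H=np.array([.5744,.1519])
d=o["tool_pos"][:2]; print("s",(d-H)@e,"off",(d-mu)@[.9911,-.1328])
```

```text
t 15.0 pos [ 0.5346 -0.1343  0.0519] rot [-3.142 -0.    -0.132] F [0.4 1.8 6.1] op 0.0438 q [-0.39  0.59  1.66  0.    0.89 -0.25]
s 0.28893180865399914 off 0.0001242043924265654
```

>>> carry_out(
  translation=[
    [0,0.002,0],
    [0,0.002,0],
    [0,0.002,0],
    [0,0,0],
  ],
  turn=[
    [0,0,0],
    [0,0,0],
    [0,0,0],
    [0,0,0],
  ],
  gripper=[1,1,1,1],
)

```text
time: 15.4
tool_pos: [0.5338, -0.1401, 0.0519]
tool_rot: [-3.141, -0.0, -0.132]
contact_force: [0.4, 3.3, 6.0]
opening: 0.0436
```

>>> carry_out(
  translation=[
    [0,0.002,0],
    [0,0.002,0],
    [0,0,0],
  ],
  turn=[
    [0,0,0],
    [0,0,0],
    [0,0,0],
  ],
  gripper=[1,1,1],
)

```text
time: 15.7
tool_pos: [0.5333, -0.144, 0.052]
tool_rot: [-3.141, -0.0, -0.132]
contact_force: [0.4, 3.4, 4.5]
opening: 0.0439
```

>>> carry_out(
  translation=[
    [0,0,0],
    [0,0,0],
    [0,0,0],
    [0,0,0],
    [0,0.01,-0.03],
    [0,0.03,-0.04],
    [0,0.03,-0.04],
    [0,0.02,-0.04],
    [0,0,-0.04],
    [0,0,0],
  ],
  turn=[
    [0,0,0],
    [0,0,0],
    [0,0,0],
    [0,0,0],
    [0,0,0],
    [0,0,0],
    [0,0,0],
    [0,0,0],
    [0,0,0],
    [0,0,0],
  ],
  gripper=[-0.5,-0.5,-0.5,-0.5,-0.5,-0.5,-0.5,-0.5,-0.5,-0.5],
)

```text
time: 16.7
tool_pos: [0.5234, -0.2355, 0.2477]
tool_rot: [3.137, -0.01, -0.133]
contact_force: [0.2, -0.2, 0.2]
opening: 0.0691
```

Run:
```python
from h import *
o=st()
p=read_camera("wrist"); save(p,"w5.png")
e=np.array([-.1328,-.9911]);mu=np.array([.5489,-.0264])
c=p["img"][60:260,150:350]; cv2.imwrite("pics/w5c.png",cv2.resize(c[:,:,::-1],(600,600),interpolation=3))
for n in ("jar_green",):
    for t in nets.tip_of(p,n)[:2]: print(n,round(t["score"],2),t["pixel"],ray(p,t["pixel"],.0435))
q=read_camera("top")
for n,z in dict(comb=0,comb_handle=.0035).items():
    for t in nets.tip_of(q,n)[:2]: print(n,round(t["score"],2),t["pixel"],ray(q,t["pixel"],z))
```

```text
t 16.7 pos [ 0.5234 -0.2355  0.2477] rot [ 3.137 -0.01  -0.133] F [ 0.2 -0.2  0.2] op 0.0691 q [-0.56  0.41  1.36 -0.    1.36 -0.42]
jar_green 0.67 [251.0, 97.0] [ 0.53398043 -0.14377794  0.0435    ]
```

View pics/w5c.png

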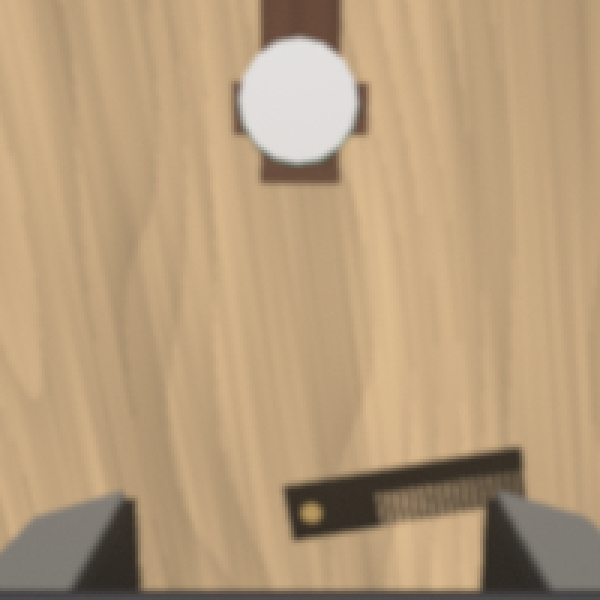

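Run:
```python
from h import *
p=read_camera("wrist"); im=cv2.GaussianBlur(p["img"],(3,3),0).astype(int)
e=np.array([-.1328,-.9911]); mu=np.array([.5489,-.0264]);n=np.array([.9911,-.1328])
print([ (v,im[v,250].tolist()) for v in range(70,126,1) if v<74 or v>108])
print("cam s from mu",(np.array(p["world_from_camera"])[:2,3]-mu)@e)
for v in (112,114,115,116,120.5,121.5):
    print(v,[round(float((ray(p,[250,v],z)[:2]-mu)@e),4) for z in (.0435,.0555,.085)])
for v in (80,): print([ (u,im[v,u].tolist()) for u in range(222,280,2)])
for v in (64,66,68,70):
    r=im[v,225:280].sum(1).astype(float); t=(r.min()+np.median(r[:8]))/2; c=np.where(r<t)[0]+225
    print(v,c.min(),c.max(),"ledge off",(ray(p,[(c.min()+c.max())/2,v],.0435)[:2]-mu)@n)
for v in (117,119):
    r=im[v,225:280].sum(1).astype(float); t=(r.min()+np.median(r[:8]))/2; c=np.where(r<t)[0]+225
    print(v,c.min(),c.max(),"stop off",(ray(p,[(c.min()+c.max())/2,v],.0555)[:2]-mu)@n)
```

```text
[(70, [105, 77, 61]), (71, [106, 77, 61]), (72, [106, 77, 61]), (73, [107, 79, 65]), (109, [224, 221, 219]), (110, [224, 221, 219]), (111, [224, 221, 219]), (112, [224, 221, 219]), (113, [224, 221, 219]), (114, [223, 220, 218]), (115, [213, 212, 208]), (116, [186, 186, 180]), (117, [146, 145, 135]), (118, [115, 106, 92]), (119, [104, 84, 69]), (120, [104, 78, 62]), (121, [105, 78, 62]), (122, [108, 81, 64]), (123, [119, 92, 73]), (124, [143, 116, 90]), (125, [169, 142, 110])]
cam s from mu 0.13538955467396516
112 [0.1321, 0.1322, 0.1325]
114 [0.1344, 0.1344, 0.1345]
115 [0.1355, 0.1355, 0.1355]
116 [0.1367, 0.1367, 0.1365]
120.5 [0.1419, 0.1417, 0.1411]
121.5 [0.1431, 0.1428, 0.1422]
[(222, [208, 177, 137]), (224, [208, 177, 136]), (226, [203, 173, 134]), (228, [198, 168, 130]), (230, [193, 164, 127]), (232, [194, 165, 128]), (234, [199, 169, 131]), (236, [194, 165, 128]), (238, [191, 163, 128]), (240, [197, 176, 151]), (242, [201, 191, 183]), (244, [219, 215, 213]), (246, [226, 224, 222]), (248, [226, 224, 222]), (250, [226, 224, 222]), (252, [226, 224, 223]), (254, [226, 224, 222]), (256, [226, 224, 222]), (258, [226, 224, 222]), (260, [227, 224, 222]), (262, [226, 224, 222]), (264, [221, 218, 215]), (266, [195, 189, 184]), (268, [170, 153, 138]), (270, [189, 161, 128]), (272, [195, 165, 129]), (274, [204, 173, 134]), (276, [209, 178, 138]), (278, [208, 177, 137])]
64 242 268 ledge off -0.0002219333485111981
66 242 268 ledge off -0.00021622803126510485
68 242 268 ledge off -0.00021050282756957138
70 242 268 ledge off -0.00020475763326875053
117 242 267 stop off -0.0006815509555334125
119 242 267 stop off -0.0006765483929147477
```

>>> carry_out(
  translation=[
    [0,-0.045,0],
    [0,-0.045,0],
    [0,0,0.04],
    [0,0,0.04],
    [0,0,0.04],
    [0,0,0.04],
    [0,0,0.028],
    [0,0,0],
    [0,0,0],
    [0,0,0],
  ],
  turn=[
    [0,0,0],
    [0,0,0],
    [0,0,0],
    [0,0,0],
    [0,0,0],
    [0,0,0],
    [0,0,0],
    [0,0,0],
    [0,0,0],
    [0,0,0],
  ],
  gripper=[-0.5,-0.5,-0.5,-0.5,-0.5,-0.5,-0.5,-0.5,1,1],
  squeeze=15,
)

```text
time: 18.0
tool_pos: [0.5343, -0.1445, 0.0552]
tool_rot: [3.141, -0.003, -0.132]
contact_force: [-0.3, -0.3, -1.2]
opening: 0.0571
```

>>> carry_out(
  translation=[
    [0,0,0],
    [0,0,0],
    [0,0,0],
    [0,0,0],
    [0,0.001,0],
    [0,0.001,0],
    [0,0,0],
  ],
  turn=[
    [0,0,0],
    [0,0,0],
    [0,0,0],
    [0,0,0],
    [0,0,0],
    [0,0,0],
    [0,0,0],
  ],
  gripper=[1,1,1,1,1,1,1],
)

```text
time: 18.7
tool_pos: [0.5339, -0.1455, 0.0551]
tool_rot: [-3.141, -0.003, -0.132]
contact_force: [0.5, 4.5, 7.6]
opening: 0.0434
```

>>> carry_out(
  translation=[
    [0,0.001,0],
    [0,0.001,0],
    [0,0,0],
  ],
  turn=[
    [0,0,0],
    [0,0,0],
    [0,0,0],
  ],
  gripper=[1,1,1],
)

```text
time: 19.0
tool_pos: [0.5339, -0.1457, 0.0552]
tool_rot: [-3.138, -0.002, -0.132]
contact_force: [1.6, 12.6, 9.1]
opening: 0.0434
```

Firm contact with the stop (12.6 N, no further motion). Releasing and going to look at the comb.

>>> carry_out(
  translation=[
    [0,0,0],
    [0,0,0],
    [0,0,0],
    [0,0,0],
    [0,0,-0.03],
    [0,0,-0.045],
    [0,0,-0.045],
    [0.008,0.04,-0.02],
    [0.008,0.043,-0.02],
    [0.008,0.043,-0.02],
  ],
  turn=[
    [0,0,0],
    [0,0,0],
    [0,0,0],
    [0,0,0],
    [0,0,0],
    [0,0,0],
    [0,0,0],
    [0,0,0],
    [0,0,0],
    [0,0,0],
  ],
  gripper=[-0.5,-0.5,-0.5,-0.5,-0.5,-0.5,-0.5,-0.5,-0.5,-0.5],
)

```text
time: 20.0
tool_pos: [0.5398, -0.2774, 0.235]
tool_rot: [3.141, -0.001, -0.131]
contact_force: [0.7, -0.3, 0.1]
opening: 0.069
```

>>> carry_out(
  translation=[
    [0.008,0.043,0],
    [0.008,0.043,0],
    [0.008,0.043,0],
    [0.003,0.043,0],
    [0,0,0],
    [0,0,0],
  ],
  turn=[
    [0,0,0],
    [0,0,0],
    [0,0,0],
    [0,0,0],
    [0,0,0],
    [0,0,0],
  ],
  gripper=[-0.5,-0.5,-0.5,-0.5,-0.5,-0.5],
)

```text
time: 20.6
tool_pos: [0.5434, -0.451, 0.2325]
tool_rot: [-3.14, 0.001, -0.134]
contact_force: [0.1, -0.3, -0.1]
opening: 0.0688
```

```bash
cat > comb.py <<'E'
from h import *
import sys
o=st()
p=read_camera("wrist"); save(p,sys.argv[1]); z=float(sys.argv[2])
for n in ("comb","comb_handle"):
    for t in nets.tip_of(p,n)[:1]: print(n,round(t["score"],2),np.round(t["pixel"]),ray(p,t["pixel"],z).round(4))
r=nets.regions_of(p,"comb")
if r:
    vu=np.argwhere(r[0]["region"]); W=np.array([ray(p,[u,v],z+.007)[:2] for v,u in vu])*1000
    b=cv2.minAreaRect(W.astype(np.float32)); print("rect",np.round(b[0],1),np.round(b[1],1),b[2])
    box=cv2.boxPoints(b); print(box.round(1).tolist(), vu.min(0),vu.max(0))
E
python3 comb.py w6.png 0
```

```text
t 20.6 pos [ 0.5434 -0.451   0.2325] rot [-3.14e+00  1.00e-03 -1.34e-01] F [ 0.1 -0.3 -0.1] op 0.0688 q [-0.8   0.7   0.91  0.    1.54 -0.67]
comb 0.73 [254.  77.] [ 0.5592 -0.3329  0.    ]
comb_handle 0.65 [220.  82.] [ 0.5148 -0.3323  0.    ]
rect [ 561.  -329.2] [120.5  30.1] 2.2664144039154053
[[500.20001220703125, -316.6000061035156], [501.3999938964844, -346.6000061035156], [621.7999877929688, -341.8999938964844], [620.5999755859375, -311.79998779296875]] [ 52 207] [ 93 302]
```

View pics/w6.png

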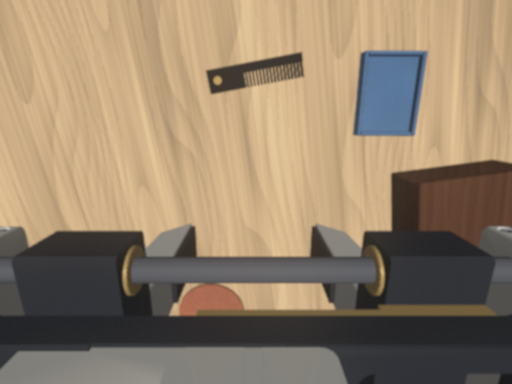

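Comb at (255,74), handle dot left at (217,80), teeth down; rect fit 120.5×30 mm agrees with its size, yaw 2.3°. Going over it with the jaws across its width.

>>> carry_out(
  translation=[
    [0.0004,-0.0411,0],
    [0.0004,-0.0411,0],
    [0.0003,-0.0411,0],
    [0,0,0],
    [0,0,0],
    [0,0,0],
    [0,0,0],
    [0,0,0],
    [0,0,0],
  ],
  turn=[
    [0,0,0],
    [0,0,0],
    [0,0,0],
    [0,0,-0.1454],
    [0,0,-0.1454],
    [0,0,-0.1454],
    [0,0,-0.1454],
    [0,0,-0.1454],
    [0,0,-0.1454],
  ],
  gripper=[-0.2,-0.2,-0.2,-0.2,-0.2,-0.2,-0.2,-0.2,-0.2],
)

```text
time: 21.7
tool_pos: [0.5617, -0.3267, 0.2345]
tool_rot: [3.141, -0.0, 0.748]
contact_force: [0.9, 0.0, 0.1]
opening: 0.055
```

>>> carry_out(
  translation=[
    [0,0,0],
    [0,0,0],
    [0,0,0],
    [0,0,0],
    [0,0,0],
    [0,0,0],
    [0,0,0.04],
    [0,0,0.04],
    [0,0,0.04],
    [0,0,0.04],
  ],
  turn=[
    [0,0,-0.1454],
    [0,0,-0.1454],
    [0,0,-0.1454],
    [0,0,-0.1454],
    [0,0,-0.1454],
    [0,0,-0.1454],
    [0,0,0],
    [0,0,0],
    [0,0,0],
    [0,0,0],
  ],
  gripper=[-0.2,-0.2,-0.2,-0.2,-0.2,-0.2,-0.2,-0.2,-0.2,-0.2],
)

```text
time: 22.7
tool_pos: [0.5618, -0.3268, 0.0733]
tool_rot: [3.14, 0.001, 1.615]
contact_force: [-0.2, -0.5, 0.1]
opening: 0.055
```

>>> carry_out(
  translation=[
    [0,0,0.03],
    [0,0,0.025],
    [0,0,0.01],
    [0,0,0],
    [0,0,0],
  ],
  turn=[
    [0,0,0],
    [0,0,0],
    [0,0,0],
    [0,0,0],
    [0,0,0],
  ],
  gripper=[-0.2,-0.2,-0.2,-0.2,-0.2],
)

```text
time: 23.2
tool_pos: [0.5623, -0.3282, 0.0103]
tool_rot: [3.14, 0.001, 1.614]
contact_force: [-0.0, -0.1, -0.5]
opening: 0.0552
```

Run:
```python
from h import *
st(); print(to([.561,-.329,.003],np.radians(92.27)))
```

```text
t 23.2 pos [ 0.5623 -0.3282  0.0103] rot [3.140e+00 1.000e-03 1.614e+00] F [-0.  -0.1 -0.5] op 0.0552 q [-0.65  0.79  1.38 -0.    0.97 -2.26]
(array([-0.0007, -0.0014,  0.0073]), np.float64(0.0034))
```

>>> carry_out(
  translation=[
    [-0.0007,-0.0014,0.0045],
    [0,0,0.003],
    [0,0,0],
    [0,0,0],
    [0,0,0],
    [0,0,0],
    [0,0,0],
    [0,0,0],
    [0,0,0],
  ],
  turn=[
    [0,0,0],
    [0,0,0],
    [0,0,0],
    [0,0,0],
    [0,0,0],
    [0,0,0],
    [0,0,0],
    [0,0,0],
    [0,0,0],
  ],
  gripper=[-0.2,-0.2,-0.2,1,1,1,1,1,1],
  squeeze=12,
)

```text
time: 24.1
tool_pos: [0.5601, -0.3289, 0.0013]
tool_rot: [3.141, 0.0, 1.613]
contact_force: [-0.1, -0.1, 0.0]
opening: 0.0276
```

>>> carry_out(
  translation=[
    [0,0,-0.005],
    [0,0,-0.02],
    [0,0,-0.04],
    [0,0,-0.045],
    [0,0,-0.045],
    [0,0,-0.03],
    [0,0,0],
  ],
  turn=[
    [0,0,0],
    [0,0,0],
    [0,0,0],
    [0,0,0],
    [0,0,0],
    [0,0,0],
    [0,0,0],
  ],
  gripper=[1,1,1,1,1,1,1],
)

```text
time: 24.8
tool_pos: [0.562, -0.3303, 0.1925]
tool_rot: [3.134, 0.007, 1.613]
contact_force: [0.3, -0.4, 0.4]
opening: 0.0275
```

Run:
```python
from h import *
st(); 
e=np.array([-.1328,-.9911]);mu=np.array([.5489,-.0264])
T=mu+e*.012; print(T,to([*T,.15],np.radians(-7.63)))
p=read_camera("wrist"); save(p,"w7.png")
```

```text
t 24.8 pos [ 0.562  -0.3303  0.1925] rot [3.134 0.007 1.613] F [ 0.3 -0.4  0.4] op 0.0275 q [-0.65  0.6   1.2  -0.    1.33 -2.26]
[ 0.5473064 -0.0382932] (array([ 0.2926, -0.0026,  0.0405]), np.float64(1.7464))
```

View pics/w7.png

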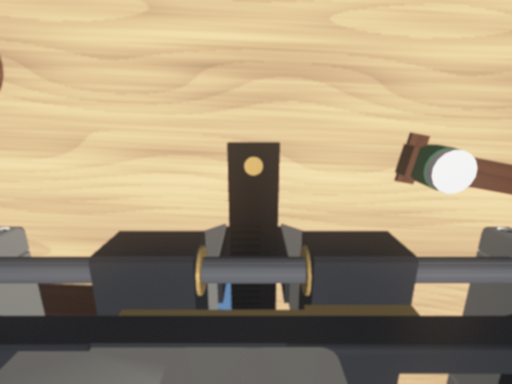

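Comb is held square at its middle, handle dot up-image at (253,166). Carrying it over the ledge and turning.

>>> carry_out(
  translation=[
    [0.03,0,0],
    [0.044,0,0],
    [0.045,0,0],
    [0.045,-0.001,0],
    [0.045,-0.001,0],
    [0.044,-0.0006,0],
    [0.0396,0,0],
  ],
  turn=[
    [0,0,0],
    [0,0,0],
    [0,0,0],
    [0,0,0],
    [0,0,0],
    [0,0,0],
    [0,0,0],
  ],
  gripper=[1,1,1,1,1,1,1],
)

```text
time: 25.55
tool_pos: [0.5436, -0.0344, 0.1847]
tool_rot: [-3.139, -0.001, 1.613]
contact_force: [0.6, -0.9, -0.8]
opening: 0.0277
```

>>> carry_out(
  translation=[
    [0,0,0],
    [0,0,0],
    [0,0,0],
    [0,0,0],
    [0,0,0],
    [0,0,0],
  ],
  turn=[
    [0,0,0.1455],
    [0,0,0.1455],
    [0,0,0.1455],
    [0,0,0.1455],
    [0,0,0.1455],
    [0,0,0.1455],
  ],
  gripper=[1,1,1,1,1,1],
)

```text
time: 26.15
tool_pos: [0.5441, -0.0364, 0.1845]
tool_rot: [-3.139, 0.002, 0.734]
contact_force: [0.1, -0.3, -0.3]
opening: 0.0279
```

>>> carry_out(
  translation=[
    [0,0,0],
    [0,0,0],
    [0,0,0],
    [0,0,0],
    [0,0,0],
    [0,0,0],
    [0,0,0.04],
    [0,0,0.04],
    [0,0,0.02],
    [0,0,0],
  ],
  turn=[
    [0,0,0.1455],
    [0,0,0.1455],
    [0,0,0.1455],
    [0,0,0.1455],
    [0,0,0.1455],
    [0,0,0.1455],
    [0,0,0],
    [0,0,0],
    [0,0,0],
    [0,0,0],
  ],
  gripper=[1,1,1,1,1,1,1,1,1,1],
)

```text
time: 27.15
tool_pos: [0.5418, -0.036, 0.082]
tool_rot: [-3.141, 0.009, -0.133]
contact_force: [-0.3, 0.1, 0.3]
opening: 0.0277
```

Run:
```python
from h import *
st(); 
e=np.array([-.1328,-.9911]);mu=np.array([.5489,-.0264])
T=mu+e*.012; print(T,to([*T,.055],np.radians(-7.63)))
p=read_camera("wrist"); save(p,"w8.png")
cv2.imwrite("pics/w8c.png",cv2.resize(p["img"][100:300,150:350,::-1],(600,600),interpolation=3))
```

```text
t 27.15 pos [ 0.5418 -0.036   0.082 ] rot [-3.141  0.009 -0.133] F [-0.3  0.1  0.3] op 0.0277 q [-0.21  0.54  1.65 -0.    0.96 -0.07]
[ 0.5473064 -0.0382932] (array([0.006 , 0.0016, 0.0269]), np.float64(0.0003))
```

View pics/w8c.png

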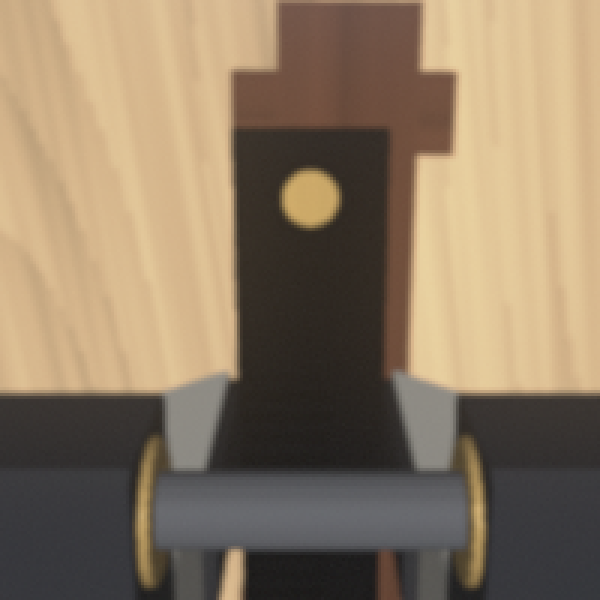

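>>> carry_out(
  translation=[
    [0.006,0.0016,0],
    [0,0,0.015],
    [0,0,0.01],
    [0,0,0],
    [0,0,0],
    [0,0,0],
  ],
  turn=[
    [0,0,0],
    [0,0,0],
    [0,0,0],
    [0,0,0],
    [0,0,0],
    [0,0,0],
  ],
  gripper=[1,1,1,1,1,1],
)

```text
time: 27.8
tool_pos: [0.5513, -0.0391, 0.062]
tool_rot: [3.141, -0.001, -0.133]
contact_force: [-0.9, -0.1, -0.2]
opening: 0.0279
```

```bash
cat > al.py <<'E'
from h import *
import sys
o=st(); zt=float(sys.argv[1])  # comb top height
e=np.array([-.1328,-.9911]);mu=np.array([.5489,-.0264]);n=np.array([.9911,-.1328])
T=mu+e*.012; print(to([*T,.0448],np.radians(-7.63)))
p=read_camera("wrist"); save(p,sys.argv[2])
cv2.imwrite("pics/c_"+sys.argv[2],cv2.resize(p["img"][80:280,150:350,::-1],(600,600),interpolation=3))
g=cv2.GaussianBlur(p["img"],(3,3),0).astype(int)
b=(g[:,:,0]-g[:,:,2]); rr=g[:,:,0]
for v in range(110,230,8):
    row=rr[v,205:300]; dark=np.where(row<70)[0]+205; brown=np.where(row<140)[0]+205
    if len(brown)<5: continue
    f=lambda a,z:round(float((ray(p,[a,v],z)[:2]-mu)@n)*1000,1)
    print(v,"ledge",brown.min(),brown.max(),f(brown.min()-.5,.0435),f(brown.max()+.5,.0435),"comb",*( (dark.min(),dark.max(),f(dark.min()-.5,zt),f(dark.max()+.5,zt)) if len(dark)>5 else ()))
E
python3 al.py 0.0622 w9.png
```

```text
t 27.8 pos [ 0.5513 -0.0391  0.062 ] rot [ 3.141e+00 -1.000e-03 -1.330e-01] F [-0.9 -0.1 -0.2] op 0.0279 q [-0.21  0.57  1.65 -0.    0.91 -0.08]
(array([-0.0041, -0.0003,  0.0172]), np.float64(0.0002))
110 ledge 224 275 -14.6 16.2 comb
118 ledge 224 275 -14.7 16.3 comb
126 ledge 210 289 -23.2 24.8 comb
134 ledge 211 289 -22.8 25.0 comb
142 ledge 211 289 -23.0 25.2 comb
150 ledge 212 288 -22.6 24.7 comb 228 278 -11.1 16.9
158 ledge 225 278 -14.8 18.7 comb 228 277 -11.2 16.4
166 ledge 225 278 -14.9 18.8 comb 229 276 -10.8 16.0
174 ledge 225 278 -15.0 18.9 comb 229 276 -10.9 16.1
182 ledge 225 278 -15.2 19.0 comb 229 276 -11.0 16.2
190 ledge 226 277 -14.7 18.5 comb 229 276 -11.1 16.3
198 ledge 226 277 -14.8 18.7 comb 229 276 -11.2 16.4
206 ledge 226 277 -15.0 18.8 comb 229 275 -11.4 15.9
214 ledge 226 277 -15.1 18.9 comb 229 275 -11.5 16.0
222 ledge 226 277 -15.3 19.0 comb 229 275 -11.6 16.1
```

>>> carry_out(
  translation=[
    [-0.0022,0,0.006],
    [0,0,0.005],
    [0,0,0],
    [0,0,0],
    [0,0,0],
    [0,0,0],
  ],
  turn=[
    [0,0,0],
    [0,0,0],
    [0,0,0],
    [0,0,0],
    [0,0,0],
    [0,0,0],
  ],
  gripper=[1,1,1,1,1,1],
)

```text
time: 28.45
tool_pos: [0.5488, -0.0388, 0.0503]
tool_rot: [3.141, -0.0, -0.133]
contact_force: [-1.0, 0.4, 0.2]
opening: 0.0277
```

```bash
python3 al.py 0.0555 w10.png
```

```text
t 28.45 pos [ 0.5488 -0.0388  0.0503] rot [ 3.141 -0.    -0.133] F [-1.   0.4  0.2] op 0.0277 q [-0.21  0.59  1.67 -0.    0.89 -0.08]
(array([-0.0015, -0.0003,  0.0055]), np.float64(0.0002))
110 ledge 226 281 -14.9 16.1 comb
118 ledge 226 281 -15.0 16.2 comb
126 ledge 212 295 -23.0 24.2 comb
134 ledge 212 295 -23.2 24.4 comb
142 ledge 212 295 -23.3 24.5 comb
150 ledge 212 294 -23.5 24.1 comb 228 278 -13.3 13.9
158 ledge 227 280 -15.0 16.2 comb 229 278 -12.8 14.0
166 ledge 227 279 -15.1 15.8 comb 229 277 -12.9 13.6
174 ledge 227 279 -15.3 15.9 comb 229 277 -13.0 13.6
182 ledge 227 279 -15.4 16.0 comb 229 277 -13.1 13.8
190 ledge 227 279 -15.5 16.1 comb 229 277 -13.3 13.9
198 ledge 228 278 -15.0 15.6 comb 230 277 -12.8 14.0
206 ledge 228 278 -15.2 15.7 comb 230 276 -12.9 13.5
214 ledge 228 278 -15.3 15.9 comb 230 276 -13.0 13.6
222 ledge 228 278 -15.4 16.0 comb 230 276 -13.1 13.7
```

View pics/c_w10.png

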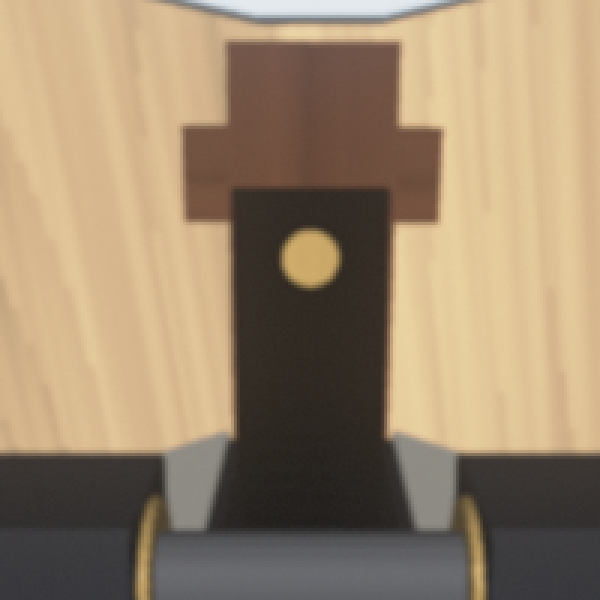

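Comb (cols 229–277) is now centred on the ledge (cols 227–279), dot toward the turntable. Lowering onto it.

>>> carry_out(
  translation=[
    [0,0,0.002],
    [0,0,0.002],
    [0,0,0.001],
    [0,0,0.0005],
    [0,0,0],
    [0,0,0],
    [0,0,0],
  ],
  turn=[
    [0,0,0],
    [0,0,0],
    [0,0,0],
    [0,0,0],
    [0,0,0],
    [0,0,0],
    [0,0,0],
  ],
  gripper=[1,1,1,1,1,1,1],
)

```text
time: 29.2
tool_pos: [0.5486, -0.0387, 0.0448]
tool_rot: [3.142, 0.0, -0.133]
contact_force: [-1.3, 0.1, 1.8]
opening: 0.028
```

>>> carry_out(
  translation=[
    [0,0,0.0005],
    [0,0,0],
    [0,0,0],
  ],
  turn=[
    [0,0,0],
    [0,0,0],
    [0,0,0],
  ],
  gripper=[1,1,1],
)

```text
time: 29.5
tool_pos: [0.5486, -0.0387, 0.0448]
tool_rot: [3.141, -0.0, -0.133]
contact_force: [-3.1, 0.1, 6.2]
opening: 0.028
```

```bash
python3 al.py 0.0505 w11.png | sed -n '1,2p;10,14p'
```

```text
t 29.5 pos [ 0.5486 -0.0387  0.0448] rot [ 3.141 -0.    -0.133] F [-3.1  0.1  6.2] op 0.028 q [-0.21  0.59  1.67 -0.    0.87 -0.08]
(array([-0.0013, -0.0002, -0.    ]), np.float64(0.0003))
166 ledge 227 281 -14.8 16.1 comb 229 278 -13.1 13.8
174 ledge 227 280 -15.0 15.7 comb 229 277 -13.2 13.4
182 ledge 227 280 -15.1 15.8 comb 229 277 -13.3 13.5
190 ledge 227 280 -15.2 15.9 comb 229 277 -13.4 13.6
198 ledge 227 280 -15.3 16.0 comb 229 277 -13.5 13.7
```

>>> carry_out(
  translation=[
    [0,0,-0.0005],
    [0,0,0],
    [0,0,0],
    [0,0,0],
    [0,0,0],
    [0,0,0],
  ],
  turn=[
    [0,0,0],
    [0,0,0],
    [0,0,0],
    [0,0,0],
    [0,0,0],
    [0,0,0],
  ],
  gripper=[1,0.2,0.2,0,0,0],
  squeeze=5,
)

```text
time: 30.15
tool_pos: [0.5487, -0.0388, 0.0447]
tool_rot: [3.142, -0.0, -0.133]
contact_force: [1.0, -0.4, -0.5]
opening: 0.0456
```

>>> carry_out(
  translation=[
    [0,0,-0.01],
    [0,0,-0.03],
    [0,0,-0.04],
    [0,0.02,-0.04],
    [0,0.04,-0.03],
    [0,0.03,-0.03],
    [0,0,0],
    [0,0,0],
  ],
  turn=[
    [0,0,0],
    [0,0,0],
    [0,0,0],
    [0,0,0],
    [0,0,0],
    [0,0,0],
    [0,0,0],
    [0,0,0],
  ],
  gripper=[0,0,0,0,0,0,0,0],
)

```text
time: 30.95
tool_pos: [0.5367, -0.1283, 0.2256]
tool_rot: [3.141, -0.002, -0.135]
contact_force: [0.6, 1.2, -0.4]
opening: 0.0458
```

Run:
```python
from h import *
st(); p=read_camera("wrist"); save(p,"w12.png")
s=read_camera("scene")
a=cv2.resize(p["img"][60:260,140:360],(660,600),interpolation=3)
cv2.imwrite("pics/c12.png",a[:,:,::-1])
g=cv2.GaussianBlur(p["img"],(3,3),0).astype(int)[:,:,0]
for v in range(100,215,8):
    row=g[v,215:295]; d=np.where(row<70)[0]+215; b=np.where(row<140)[0]+215
    if len(b)>5: print(v,b.min(),b.max(),(d.min(),d.max()) if len(d)>5 else "")
for n,z in dict(tin=0,votive=0,tray_a=0,jar_amber=.045,jar_white=.045,jar_green=.0435,comb=.0435).items():
    for t in nets.tip_of(s,n)[:2]: print(n,round(t["score"],2),ray(s,t["pixel"],z).round(3))
```

```text
t 30.95 pos [ 0.5367 -0.1283  0.2256] rot [ 3.141e+00 -2.000e-03 -1.350e-01] F [ 0.6  1.2 -0.4] op 0.0458 q [-0.37  0.39  1.45  0.    1.3  -0.24]
100 239 265 (np.int64(257), np.int64(263))
108 240 265 (np.int64(257), np.int64(263))
116 240 265 (np.int64(257), np.int64(263))
124 240 265 (np.int64(256), np.int64(263))
132 240 265 (np.int64(256), np.int64(263))
140 240 265 (np.int64(256), np.int64(263))
148 240 265 (np.int64(256), np.int64(263))
156 240 264 
164 240 264 
172 232 272 
180 231 273 
votive 0.58 [0.353 0.285 0.   ]
tray_a 0.63 [ 0.729 -0.373  0.   ]
tray_a 0.55 [0.775 0.085 0.   ]
jar_amber 0.73 [0.628 0.169 0.045]
jar_white 0.51 [0.533 0.196 0.045]
jar_green 0.54 [ 0.527 -0.144  0.044]
jar_green 0.19 [0.606 0.131 0.044]
comb 0.77 [ 0.555 -0.045  0.044]
```

View pics/c12.png

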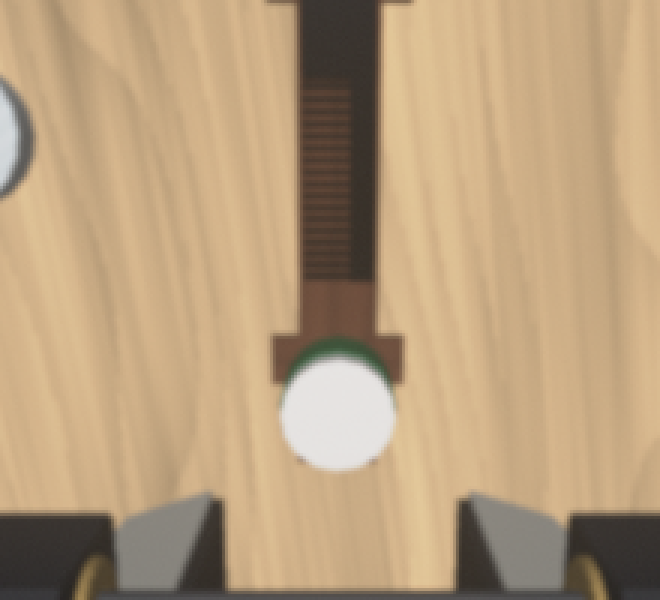

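The comb lies flat between the ledge edges with brown showing on both sides (crop 300–378), and the green jar stands beyond it at the stop. The arm is clear, so I'm handing in.

```bash
python3 -c "
from cell import robot
print(robot.hand_in())"
```

```text
the job is handed in; nothing more can be done
None
```

I did the whole job in the order asked and handed it in at about 31 s of the 72 s; the hand-in reports no verdict.

**Turning:** I gripped a peg and turned the platter about 168° counter-clockwise until the green jar faced the ledge. The camera put the jar within about 2.5 mm of the ledge's middle line. It stood there for about 3 s.

**Sliding:** I slid the jar upright along the middle of the ledge, easing it down over the 1.5 mm step. After the first slide a check showed a possible gap of about 1 mm at the stop. I gripped the jar again and pushed until it stopped moving, at 12.6 N. While held, the jar was pressed lightly downward (about 4 to 9 N on the wrist), not lifted.

**Comb:** I laid it at contact height and then released it, with the handle end towards the turntable. The last wrist picture shows it flat and centred, with ledge visible on both sides. It should have about 24 mm of free ledge at each end.

**Last checks:**
- The network still placed the amber and white jars on the turntable.
- It found the votive holder and both trays within about 1 cm of where they started, which is its usual scatter.
- It did not report the tin in the final scene picture, but the tin shows in the wrist view and the arm never went near it.
- The estimates of the turntable axis disagreed by about 3 mm, so I relied on contact for the stop and on the picture for centring the comb.

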